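Thread the rotator spindle through its two bearings and hold it

ROBOT

A 6-joint arm with a two-finger parallel gripper is mounted at the origin on the work surface. World frame = base frame: x ahead of the robot, y to its left, z up, the work surface at z = 0. Lengths are in m, angles in rad, forces in N, time in s.
With the tool pointing down it reaches from about 0.275 to 0.85 m from the base axis. Payload 5.2 kg.
Tool frame: the origin (TCP) lies where the fingers leave the gripper's body, on its centre line; the fingertips stand 73 mm ahead of it and the grasp point (between the pads) lies 54 mm ahead of it; z points along the fingers, x is the direction in which the jaws open and shut, and the axes are right-handed (so a half turn about z gives the same grasp; the last joint's range is limited). The gripper opens to 85 mm and grips with 20 to 120 N. Pads are 22 mm wide; open, the fingers measure 114 mm over their backs; the gripper's body (76 mm by 85 mm) begins 54 mm behind the grasp point. The pads swing forward as they close: fully open they stand 13 mm farther back than shut.
Start: joints at [0.962, 0.259, 1.535, -0, 1.348, -0.203], TCP at [0.217, 0.505, 0.304] pointing down, gripper open.
Joint ranges: [-3.14, 3.14], [-0.91, 2.08], [0.19, 2.58], [-1.22, 4.36], [0.22, 2.71], [-3.12, 3.12]. Speed limits (rad/s): [2.57, 2.57, 3.14, 3.14, 3.14, 3.14].

INTERFACE

Orientations are given as a rotation vector (axis times angle).
In Python, from plant import robot gives the robot as it stands.
- The arm moves only by the tool arm_command, never from a script. Its argument "targets" is a list of rows, each an object with "claw": the closure in counts, from 0 (fully open) to 255 (shut); "dp": the shift along the tool's x, y, z in units of 25 mm (1.0 is 25 mm), a list of three; "angular": the turn, a rotation vector about the tool's x, y, z in units of 5 degrees (1.0 is 5 degrees), a list of three. In form: [{"claw": claw, "dp": [dx, dy, dz], "angular": [wx, wy, wz]}, ...]. A call has 1 to 12 rows; each row is the pose to reach, as a shift and turn from the pose commanded when the call began, along the tool's axes at that moment; what a row does not reach only later rows make up. A row lasts 1/12 s, in which the tool goes at most 41.7 mm and 7.16 degrees, less where a joint would pass 70% of its speed; a pose out of reach is approached as far as the arm can. A call with a gripper value outside its range is refused whole. The fingers move at their own pace and stop on an object; the grip force is fixed at half the most. Time passes only in rows, so rows that repeat a pose let the fingers close. It gives the time, the measured TCP pose, the force and the opening at its end, in the units of the state.
- robot.get_obs(): the state, without advancing time (a new reading comes with each control period).
- robot.capture(name): name is "scene" or "side" or "wrist"; returns a dict with "color" (480x640x3 uint8, red, green, blue), "depth" (480x640 float32, m along the optical axis (not along the pixel's ray), 0 where there is no reading), "fx", "fy", "cx", "cy" (pixels), "world_from_camera" (4x4, takes a point from camera to world coordinates); the wrist camera has in their place "tool_from_camera" (4x4, takes a point from camera to tool coordinates, whose origin is the TCP and whose axes are the tool frame's). Camera axes: x right, y down, z forward; pixel columns grow to the right and rows downward; lengths in m; the calibration is good to about 2 mm. The wrist camera is an equidistant fisheye: a pixel r from the principal point sees the ray r / f radians off the axis. A picture is of the moment at which its call begins: read the wrist's pose just before it.
- robot.hand_in(): hands the job in, once; it reports no verdict.
Trained networks look in the newest picture that a camera, given by its name, has taken for a name from the list of things; names that differ only in an ending like _2 or _b are one class to them, and where a whole thing is asked for, a point or a joint stands for the part that bears it (a point fixed in the world has none). Each returns a list of dicts, best first, with "conf" (0 to 1); they miss things now and then, are a little off and sometimes report something else, mostly with a low value. They report only what shows in the picture. A call takes as long as a camera call. They do not tell look-alikes from the thing itself.
- robot.spot_in(camera, label): "at" ([column, row] in pixels, amid what is visible of it).
- robot.outline_of(camera, label): "mask" (480x640 bool, what is visible of it) and "at" ([column, row] in pixels, amid what is visible of it).
- robot.mark_of(camera, label): "at" ([column, row] in pixels: a listed point, or the origin of a listed thing).
The state is a dict: "time": time; "q": joint angles; "joint_vel": joint speeds; "joint_efforts": joint torques, N m; "tcp_pos": TCP position; "tcp_rot": TCP orientation; "wrist_force": force on the tool from outside, world axes, zero at the start; "ft_torque": the same for the moment, N m; "finger_gap": opening from 0.0 (shut) to 1.0 (fully open).
Only numpy, scipy, OpenCV 4.12 (cv2) and the standard library are available. Lean on these libraries where they do the work, as an engineer would, in place of code of your own. Each camera call takes 0.05 s, during which the arm holds its last target.

TASK

Take the long steel spindle with the orange square grip out of the white parts tray and thread it, tip first, through the blue bearing of the tube rotator and then on through the grey one, until its tip stands about 20 mm out of the far side. Finish while still holding it there, at rest and spanning both bearings, so that I can fit the retaining clip; do not let go. Leave the other parts in the tray, do not shift the tip box or the bottle on the bench, and do not force the spindle against the rotator.

Things in the scene. Friction and masses are not known exactly. Their poses are not given: they have to be found in the camera images.
- spindle_grip (a point): centre of the spindle's orange square grip (16 x 16 mm, 50 mm long). The spindle is one rigid straight piece 200 mm long, about 0.15 kg: the grip, then a round steel shaft 16 mm in diameter, 150 mm long, its last 6 mm tapering to 9 mm. x runs along it from grip to tip, z is up as it lies in the tray (axis then 8 mm above the tray floor). The grip's corners do not fit into the bearings.
- spindle_tip (a point): the tip of the spindle: the middle of the end face of the tapered nose, on the axis, 175 mm from the centre of the grip. Axes as those of the grip.
- spindle: the same spindle; origin under its mid-length, 8 mm below the axis as it lies; axes as those of the grip.
- near_mouth (a point): centre of the entry mouth of the blue bearing's brass bushing, on the bore axis, 100 mm above the bench. x points level along the bore axis, the way the spindle goes in (blue to grey); z up. Both bushings are coaxial with straight bores 20 mm in diameter: the blue one runs from 0 to 24 mm along x from here, the grey one from 90 to 114 mm; nothing lies between them on the axis.
- far_exit (a point): centre of the exit mouth of the grey bearing, on the bore axis, 114 mm along x from the entry mouth; same axes.
- stand: the tube rotator, fixed to the bench: a white base 170 mm (along the bore axis) x 100 mm, 30 mm high, carrying the two bearings (square blocks reaching 30 mm from the bore axis all round, to 130 mm above the bench), and on its -y side a white control box 55 mm high. Origin on the bench under the middle between the bearings, axes as those of the entry mouth.
- tray_floor (a point): centre of the inner floor (4 mm above the bench) of the white parts tray, 320 mm (x) x 240 mm (y) outside, walls 30 mm high and 4 mm thick, fixed.
- short_pin_mid (a point): a spare pin, dark, 16 mm thick and only 90 mm long, with a blue square end, in the tray: not the one wanted; point 8 mm above its underside
- collar_mid (a point): an aluminium collar, 32 mm across, 12 mm high, in the tray; point 8 mm above its underside
- cap_mid (a point): a green cap, 28 mm across, 22 mm high, in the tray; point 8 mm above its underside
- clip_block_mid (a point): a black block, 30 x 18 x 14 mm, in the tray; point 8 mm above its underside
- tip_box_mid (a point): a light blue pipette-tip box, 85 x 125 x 70 mm, on the bench; point at its middle
- reagent_bottle_mid (a point): an amber bottle, 70 mm across, 150 mm high, on the bench; point at its middle
Things that resemble listed ones, but are neither listed nor needed, are in the scene too. What is meant by the spindle is not purple or yellow, and is the smaller of those in its own colour.

How it is judged:
On the way, in this order (a step that is already met when the one before it is completed fails the run):
1. the spindle is held by the gripper, lifted out of the tray (height (world z) of each of spindle_grip, spindle_tip above 0.06 m and contact force between the fingers and spindle above 2 N), for 0.1 s.
2. its tip has come through the blue bearing and is between the two (x of spindle_tip in the frame of near_mouth between 0.026 and 0.09 m and y of spindle_tip in the frame of near_mouth between -0.02 and 0.02 m and z of spindle_tip in the frame of near_mouth between -0.02 and 0.02 m and angle between the x axis of spindle_grip and the x axis of near_mouth, either way round below 0.08 rad), for 0.05 s.
3. its tip has come out of the grey bearing (x of spindle_tip in the frame of far_exit above 0.004 m and y of spindle_tip in the frame of far_exit between -0.008 and 0.008 m and z of spindle_tip in the frame of far_exit between -0.008 and 0.008 m and angle between the x axis of spindle_grip and the x axis of near_mouth, either way round below 0.08 rad), for 0.1 s.
At the end, for the whole second after the job is handed in: the spindle spans both bearings, along the bore axis (within 0.08 rad), its tip 10 to 33 mm out of the exit mouth and within 6 mm of the axis, its grip still outside the blue bearing; the fingers still grip it (over 2 N), it is at rest (under 20 mm/s) and presses on the rotator with less than 25 N (x of spindle_tip in the frame of far_exit between 0.01 and 0.033 m and y of spindle_tip in the frame of far_exit between -0.006 and 0.006 m and z of spindle_tip in the frame of far_exit between -0.006 and 0.006 m and angle between the x axis of spindle_grip and the x axis of near_mouth, either way round below 0.08 rad and x of spindle_grip in the frame of near_mouth below -0.025 m and y of spindle_grip in the frame of near_mouth between -0.012 and 0.012 m and z of spindle_grip in the frame of near_mouth between -0.012 and 0.012 m and contact force between the fingers and spindle above 2 N and linear speed of spindle below 0.02 m/s and contact force between spindle and stand below 25 N); the arm keeps its last pose, push and grip.
It fails at once if another part is lifted out of the tray (height (world z) of any of short_pin_mid, collar_mid, cap_mid, clip_block_mid above 0.05 m).
It fails at once if the tip box or bottle is shifted by more than 30 mm (distance of any of tip_box_mid, reagent_bottle_mid from where it was at the start of the episode above 0.03 m).
It fails at once if the spindle is forced against the rotator with more than 60 N (contact force between spindle and stand above 60 N).
It also fails if it takes over 51 s, if anything falls off the work surface, if the arm or the gripper's body presses on something with over 40 N, if the wrist force passes 120 N, or if a joint passes its speed limit or range.

## Working session

There is one attempt and no reset: what is moved stays moved. The work goes in short steps, Python scripts to look and compute and a tool call to move; the robot and the scene stay as the last step left them, time stands still between calls to the robot, and variables do not carry over. Pictures are saved under pics/ and viewed, and the job is handed in when it is done.

Besides the shell and the picture viewer there is one more tool, called after ">>>" by a JSON object that holds its "method" and its "body", one argument or row to a line. arm_command: Moves the arm, as the interface text tells. Its arguments: {"type":"object","properties":{"targets":{"type":"array","items":{"type":"object","properties":{"claw":{"type":"number"},"dp":{"type":"array","items":{"type":"number"}},"angular":{"type":"array","items":{"type":"number"}}}}}},"required":["targets"]}

```bash
ls; mkdir -p pics; python3 - <<'E'
from plant import robot
import cv2,pickle
o=robot.get_obs();print(o)
for n in ["scene","side","wrist"]:
    c=robot.capture(n);pickle.dump(c,open(f"pics/{n}0.pkl","wb"))
    cv2.imwrite(f"pics/{n}0.png",c["color"][:,:,::-1])
    print(n,{k:v for k,v in c.items() if k not in("color","depth")})
E
```

```text
pics
{'time': 0.0, 'q': array([ 9.62203357e-01,  2.59346817e-01,  1.53611425e+00,  3.52356614e-05,
        1.34802275e+00, -2.02773542e-01]), 'joint_vel': array([ 0.00065003, -0.00050234, -0.00111222, -0.00154946,  0.00025129,
       -0.00042394]), 'joint_efforts': array([-1.45102026e-04, -4.46025467e+01, -2.90573001e+01, -3.26838699e-04,
        1.18668471e-02, -1.37593599e-05]), 'tcp_pos': array([0.21683886, 0.50500077, 0.30306002]), 'tcp_rot': array([ 2.6229795 ,  1.72782286, -0.00277846]), 'wrist_force': array([-0.11869523,  0.23113103, -0.48977628]), 'ft_torque': array([-0.05468228, -0.01447075, -0.01717343]), 'finger_gap': 1.0027420169176364}
scene {'fx': 503.6400648514487, 'fy': 503.6400648514487, 'cx': 317.4396731466869, 'cy': 250.554037870411, 'world_from_camera': array([[ 0.86985365,  0.38127023, -0.31302976,  0.8313566 ],
       [ 0.4932767 , -0.66489072,  0.56089075, -0.75620905],
       [ 0.00572036, -0.64230315, -0.76642934,  0.96988921],
       [ 0.        ,  0.        ,  0.        ,  1.        ]])}
side {'fx': 473.74142368618556, 'fy': 473.74142368618556, 'cx': 318.26860965574, 'cy': 240.84944992110587, 'world_from_camera': array([[ 0.71163783, -0.49005459,  0.5034065 , -0.11868008],
       [-0.70252611, -0.49092082,  0.5152221 , -0.7238708 ],
       [-0.00535422, -0.72030775, -0.69363397,  0.89878597],
       [ 0.        ,  0.        ,  0.        ,  1.        ]])}
wrist {'fx': 371.64829954431775, 'fy': 371.64829954431775, 'cx': 319.0011110693634, 'cy': 243.16444336549003, 'tool_from_camera': array([[ 9.99999529e-01, -6.45591276e-04,  7.24679005e-04,
         1.67914393e-03],
       [ 4.25578882e-04,  9.62744932e-01,  2.70410825e-01,
        -6.78956067e-02],
       [-8.72255909e-04, -2.70410389e-01,  9.62744754e-01,
        -7.00991946e-02],
       [ 0.00000000e+00,  0.00000000e+00,  0.00000000e+00,
         1.00000000e+00]])}
```

View pics/scene0.png

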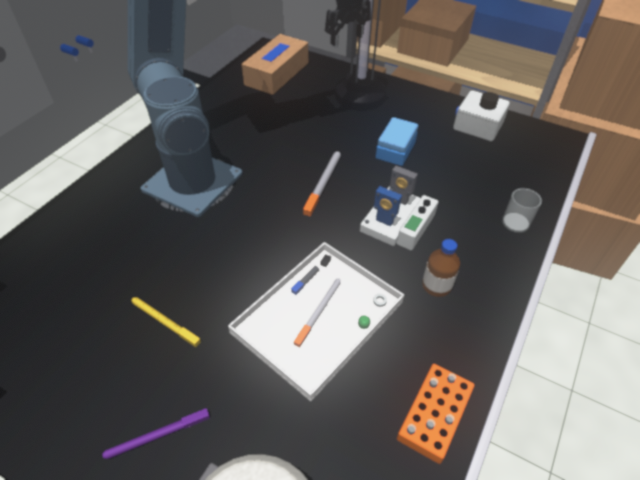

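View pics/side0.png

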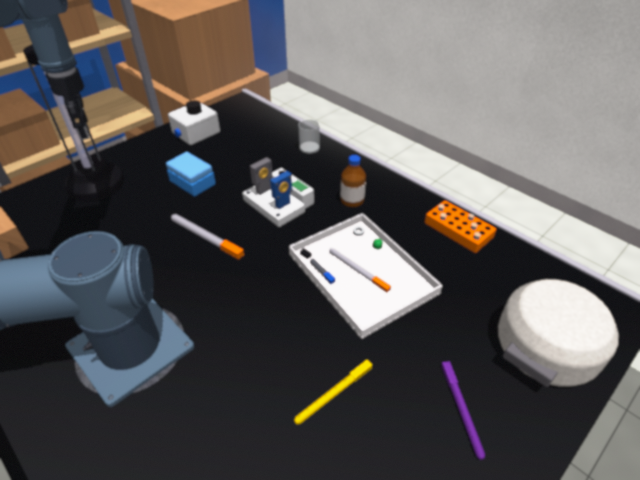

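View pics/wrist0.png

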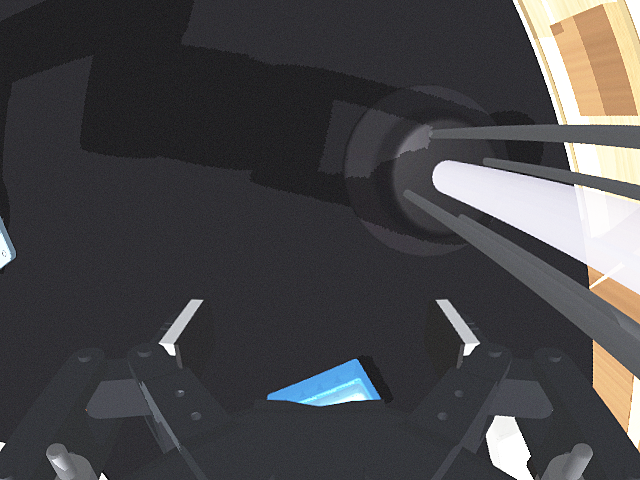

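Orange-grip candidates: the one in the tray (scene 318,312; side 360,268) and one on the bench (scene 322,183; side 207,235). The yellow and purple ones are ruled out by colour. The bench one looks larger, so the tray one fits; I'll measure both and confirm with a crop.

```bash
cat > h.py <<'E'
import numpy as np,cv2,pickle
from scipy.spatial.transform import Rotation as R
def cloud(c):
    v,u=np.mgrid[0:480,0:640]; d=c["depth"]
    P=np.stack([(u-c["cx"])/c["fx"]*d,(v-c["cy"])/c["fy"]*d,d],-1)
    T=c["world_from_camera"]; return P@T[:3,:3].T+T[:3,3]
def proj(c,p):
    T=np.linalg.inv(c["world_from_camera"]);q=T[:3,:3]@np.asarray(p)+T[:3,3]
    return np.array([c["fx"]*q[0]/q[2]+c["cx"],c["fy"]*q[1]/q[2]+c["cy"]])
def ray(c,uv):
    T=c["world_from_camera"];d=T[:3,:3]@np.array([(uv[0]-c["cx"])/c["fx"],(uv[1]-c["cy"])/c["fy"],1]);return T[:3,3],d
def atz(c,uv,z):
    o,d=ray(c,uv);return o+d*(z-o[2])/d[2]
E
python3 - <<'E'
from h import *
from plant import robot
for n in ["scene","side"]:
    c=pickle.load(open(f"pics/{n}0.pkl","rb"));P=cloud(c)
    for l in ["spindle_grip","spindle_tip"]:
        for r in robot.mark_of(n,l):
            print(n,l,r["conf"],np.round(r["at"],1),np.round(atz(c,r["at"],.012),4))
    for l,z in [("near_mouth",.1),("far_exit",.1),("stand",0),("tray_floor",.004),("tip_box_mid",.035),("reagent_bottle_mid",.075),("short_pin_mid",.012),("collar_mid",.012),("cap_mid",.012),("clip_block_mid",.012)]:
        for r in robot.mark_of(n,l)[:2]:
            print(n,l,round(r["conf"],2),np.round(r["at"],1),np.round(atz(c,r["at"],z),4))
    for r in robot.outline_of(n,"spindle"):
        m=r["mask"]; p=P[m&(c["depth"]>0)]
        xy=p[:,:2];mu=np.median(xy,0);_,s,vt=np.linalg.svd(xy-mu,full_matrices=False);t=(xy-mu)@vt[0]
        print(n,"outl",r["conf"],r["at"],m.sum(),mu,vt[0],np.percentile(t,[1,99]),np.percentile(p[:,2],[5,50,95]))
    x,y=(315,310) if n=="scene" else (360,268)
    cr=c["color"][y-75:y+75,x-100:x+100,::-1]
    cv2.imwrite(f"pics/{n}_crop0.png",cv2.resize(cr,None,fx=4,fy=4,interpolation=cv2.INTER_CUBIC))
    x,y=(400,205) if n=="scene" else (278,190)
    cr=c["color"][y-60:y+60,x-80:x+80,::-1]
    cv2.imwrite(f"pics/{n}_crop1.png",cv2.resize(cr,None,fx=5,fy=5,interpolation=cv2.INTER_CUBIC))
E
```

```text
scene spindle_grip 0.94 [304.7 334.6] [ 0.5338 -0.2766  0.012 ]
scene spindle_grip 0.91 [184.6 337.4] [ 0.3117 -0.4116  0.012 ]
scene spindle_grip 0.72 [193.3 414.9] [ 0.4364 -0.5383  0.012 ]
scene spindle_grip 0.69 [311.1 206.2] [0.3489 0.0712 0.012 ]
scene spindle_tip 0.88 [107.7 458.1] [ 0.3511 -0.6807  0.012 ]
scene spindle_tip 0.78 [338.6 278.9] [ 0.5269 -0.1065  0.012 ]
scene spindle_tip 0.78 [339.9 153.7] [0.3133 0.3032 0.012 ]
scene spindle_tip 0.72 [380.8 299.3] [ 0.6385 -0.1099  0.012 ]
scene spindle_tip 0.56 [131.7 296.2] [ 0.137  -0.3869  0.012 ]
scene spindle_tip 0.31 [389.1 215.4] [0.5445 0.1441 0.012 ]
scene near_mouth 0.89 [385.9 203.1] [0.5467 0.0957 0.1   ]
scene near_mouth 0.39 [391.3 216.3] [0.5766 0.0613 0.1   ]
scene far_exit 0.9 [404.4 176.8] [0.548 0.207 0.1  ]
scene stand 0.75 [390.4 219.1] [0.5495 0.1447 0.    ]
scene stand 0.57 [302.7 275.7] [ 0.4434 -0.1329  0.    ]
scene tray_floor 0.61 [319.9 319.2] [ 0.5409 -0.2216  0.004 ]
scene tip_box_mid 0.59 [397.9 140.9] [0.4472 0.4159 0.035 ]
scene reagent_bottle_mid 0.84 [443.  268.9] [ 0.738  -0.0075  0.075 ]
s
[... 1947 characters left out ...]
ock_mid 0.64 [306.7 250.9] [ 0.4764 -0.0708  0.012 ]
side clip_block_mid 0.53 [352.6 181.8] [0.7855 0.0474 0.012 ]
side outl 0.85 [334.8, 389.4] 802 [ 0.2419256  -0.40069772] [-0.99683566  0.07949001] [-0.09609258  0.09924771] [0.00598503 0.01378478 0.01709984]
side outl 0.82 [462.6, 406.1] 860 [ 0.39463092 -0.60070577] [-0.59289403 -0.80528049] [-0.09852353  0.09745739] [0.00516177 0.0137719  0.01717477]
side outl 0.75 [364.7, 275.3] 441 [ 0.52333588 -0.23282943] [ 0.01635952 -0.99986617] [-0.1169702   0.07383405] [0.00886466 0.01729325 0.02132523]
side outl 0.65 [209.4, 240.1] 639 [0.32659128 0.14241556] [ 0.1731772  -0.98489068] [-0.15273233  0.09872053] [0.00509741 0.01784885 0.0219091 ]
```

View pics/scene_crop0.png

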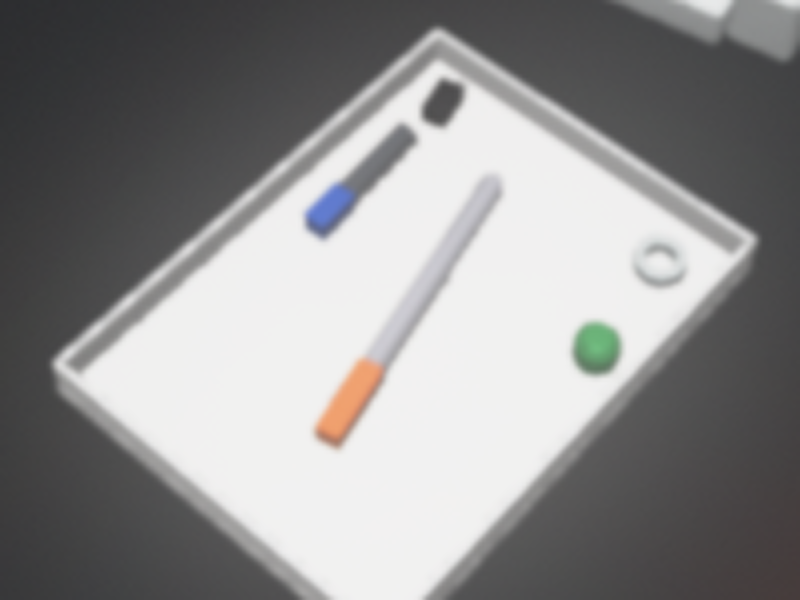

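View pics/scene_crop1.png

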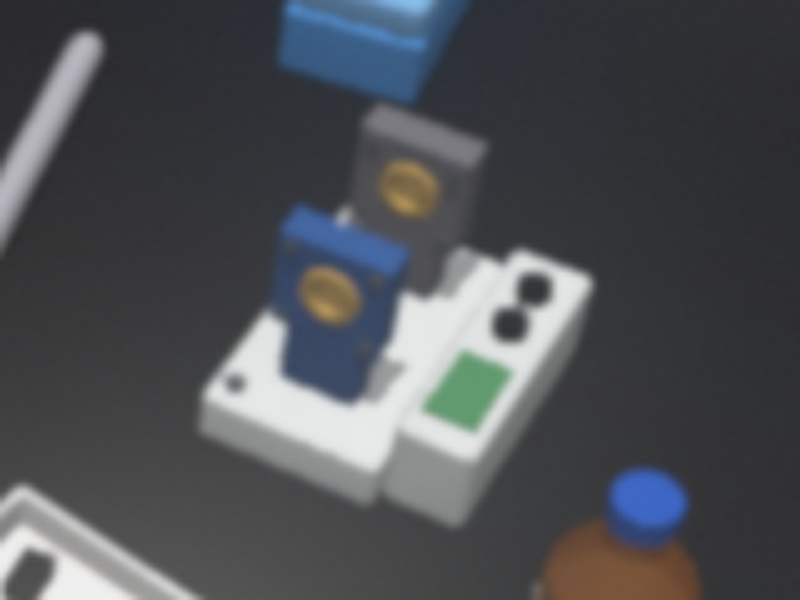

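View pics/side_crop1.png

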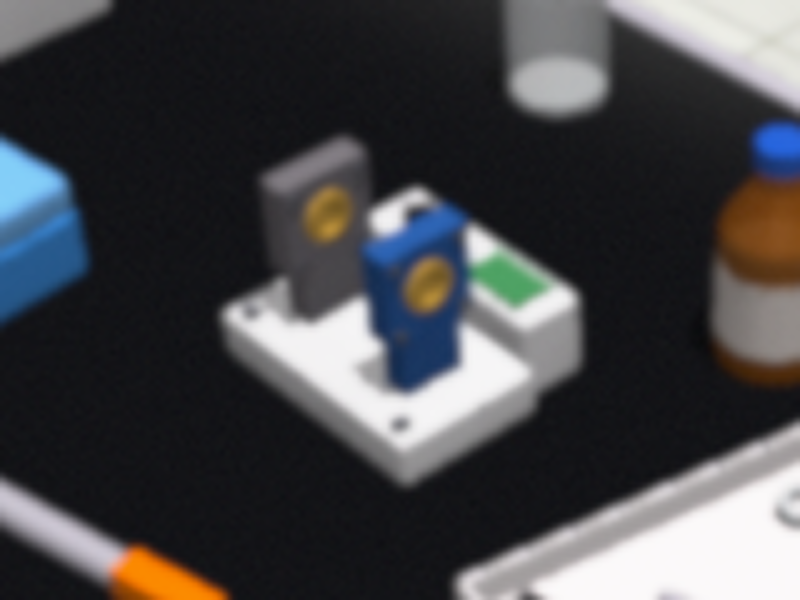

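```bash
python3 - <<'E'
from h import *
c=pickle.load(open("pics/scene0.pkl","rb"));P=cloud(c)
a=cv2.resize(c["color"][0:120,270:430,::-1],None,fx=5,fy=5,interpolation=cv2.INTER_CUBIC)
cv2.imwrite("pics/ret_scene.png",a)
for uv in [(362,60),(363,70),(363,80),(375,80),(355,90),(360,100),(365,40),(345,25)]:
    print(uv,P[uv[1],uv[0]].round(3))
c=pickle.load(open("pics/side0.pkl","rb"));P=cloud(c)
a=cv2.resize(c["color"][70:220,10:210,::-1],None,fx=4,fy=4,interpolation=cv2.INTER_CUBIC)
cv2.imwrite("pics/ret_side.png",a)
for uv in [(72,110),(78,130),(85,155),(65,100),(90,190)]:
    print(uv,P[uv[1],uv[0]].round(3))
E
```

```text
(362, 60) [0.226 0.607 0.137]
(363, 70) [0.231 0.609 0.103]
(363, 80) [0.236 0.605 0.071]
(375, 80) [0.271 0.622 0.073]
(355, 90) [0.231 0.559 0.058]
(360, 100) [0.254 0.553 0.033]
(365, 40) [0.231 0.605 0.205]
(345, 25) [0.008 0.916 0.066]
(72, 110) [0.189 0.439 0.336]
(78, 130) [0.19  0.46  0.272]
(85, 155) [0.221 0.61  0.112]
(65, 100) [0.198 0.498 0.337]
(90, 190) [0.181 0.551 0.035]
```

View pics/ret_scene.png

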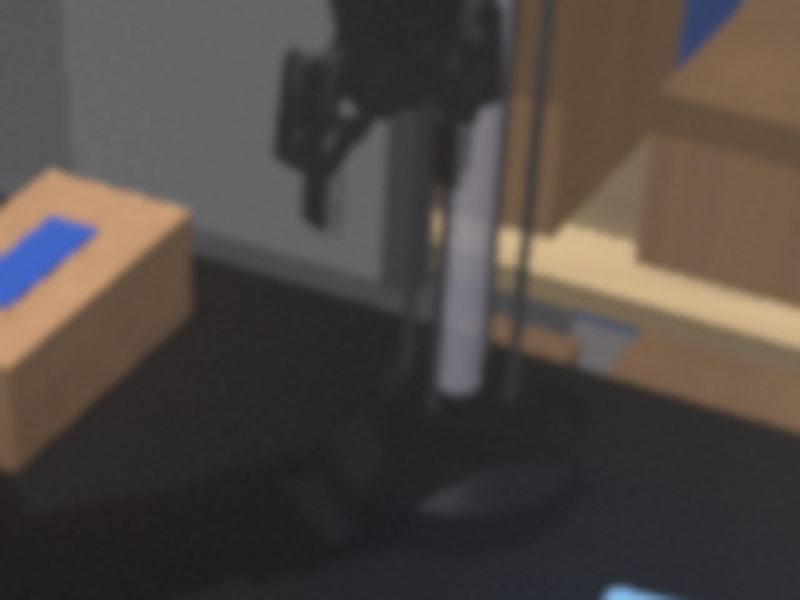

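View pics/ret_side.png

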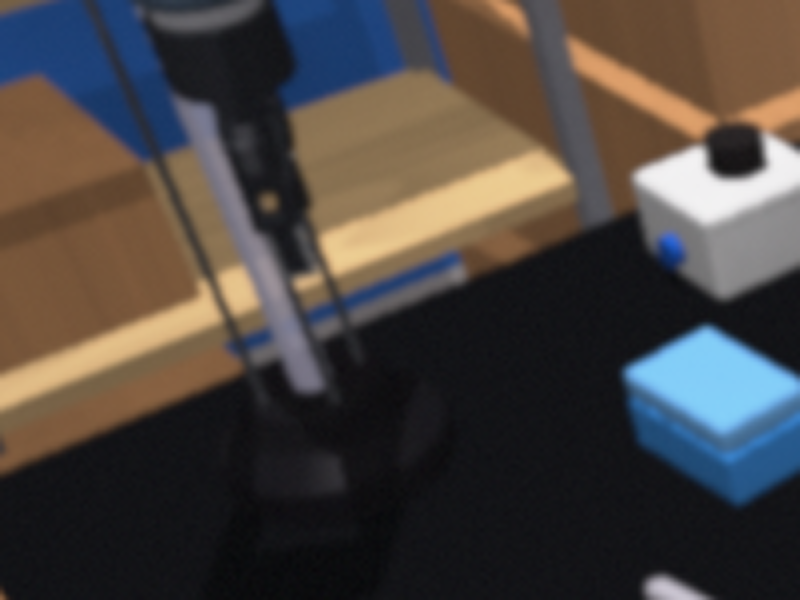

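The tray's orange spindle is about 200 mm long and the bench one about 250 mm, so the one in the tray (scene 318,312) is the right one. Also, a pipette carousel stands beside the arm at (0.23,0.61); I'll move away from it. First I'll look at the stand from above with the wrist camera.

```bash
cat >> h.py <<'E'
def plan(obs,pos,Rt=None):
    R0=R.from_rotvec(obs["tcp_rot"]).as_matrix()
    dp=R0.T@(np.asarray(pos)-obs["tcp_pos"])/.025
    w=np.zeros(3) if Rt is None else R.from_matrix(R0.T@Rt).as_rotvec()/np.radians(5)
    print("dp",dp.round(3),"ang",w.round(3),"rows",max(np.linalg.norm(dp)*25/41.7,np.linalg.norm(w)*5/7.16).round(2))
def down(yaw): # tool x at yaw in world, z down
    c,s=np.cos(yaw),np.sin(yaw); return np.array([[c,s,0],[s,-c,0],[0,0,-1.]])
def wray(c,uv,obs):
    # fisheye ray in world
    d=np.array([uv[0]-c["cx"],uv[1]-c["cy"]]);r=np.hypot(*d);th=r/c["fx"]
    v=np.array([*(np.sin(th)*d/max(r,1e-9)),np.cos(th)])
    T=c["tool_from_camera"];R0=R.from_rotvec(obs["tcp_rot"]).as_matrix()
    return R0@T[:3,3]+obs["tcp_pos"],R0@T[:3,:3]@v
def watz(c,uv,obs,z):
    o,d=wray(c,uv,obs);return o+d*(z-o[2])/d[2]
def wproj(c,p,obs):
    R0=R.from_rotvec(obs["tcp_rot"]).as_matrix();T=c["tool_from_camera"]
    q=T[:3,:3].T@(R0.T@(np.asarray(p)-obs["tcp_pos"])-T[:3,3])
    th=np.arctan2(np.hypot(q[0],q[1]),q[2]);n=q[:2]/np.hypot(q[0],q[1])
    return np.array([c["cx"],c["cy"]])+n*th*c["fx"]
E
python3 - <<'E'
from h import *
from plant import robot
o=robot.get_obs();plan(o,[.546,.08,.30],down(0))
E
```

```text
dp [-10.439  18.804   0.157] ang [-0.    0.   13.35] rows 12.89
```

>>> {"method": "arm_command", "body": {
  "targets": [
    {"claw": 0,"dp": [-1.5,1,0],"angular": [0,0,0]},
    {"claw": 0,"dp": [-10.44,18.8,0.16],"angular": [0,0,13.35]},
    {"claw": 0,"dp": [-10.44,18.8,0.16],"angular": [0,0,13.35]},
    {"claw": 0,"dp": [-10.44,18.8,0.16],"angular": [0,0,13.35]},
    {"claw": 0,"dp": [-10.44,18.8,0.16],"angular": [0,0,13.35]},
    {"claw": 0,"dp": [-10.44,18.8,0.16],"angular": [0,0,13.35]},
    {"claw": 0,"dp": [-10.44,18.8,0.16],"angular": [0,0,13.35]},
    {"claw": 0,"dp": [-10.44,18.8,0.16],"angular": [0,0,13.35]},
    {"claw": 0,"dp": [-10.44,18.8,0.16],"angular": [0,0,13.35]},
    {"claw": 0,"dp": [-10.44,18.8,0.16],"angular": [0,0,13.35]},
    {"claw": 0,"dp": [-10.44,18.8,0.16],"angular": [0,0,13.35]},
    {"claw": 0,"dp": [-10.44,18.8,0.16],"angular": [0,0,13.35]}
  ]
}}

```text
time: 2.45
tcp_pos: [0.5196, 0.1108, 0.3005]
tcp_rot: [-3.141, 0.005, -0.001]
wrist_force: [0.2, 0.9, 0.1]
finger_gap: 1.0
```

```bash
python3 - <<'E'
from h import *
from plant import robot
o=robot.get_obs();print(o["time"],o["tcp_pos"],o["tcp_rot"],o["wrist_force"],abs(o["joint_vel"]).max())
plan(o,[.546,.08,.30],down(0))
E
```

```text
2.45 [0.51960341 0.11077701 0.30045514] [-3.14140153e+00  4.51038750e-03 -9.58763690e-04] [0.18439623 0.91431413 0.10635145] 0.8268123544702758
dp [1.059 1.228 0.019] ang [-0.002 -0.007 -0.033] rows 0.97
```

>>> {"method": "arm_command", "body": {
  "targets": [
    {"claw": 0,"dp": [1.06,1.23,0],"angular": [0,0,0]},
    {"claw": 0,"dp": [1.06,1.23,0],"angular": [0,0,0]},
    {"claw": 0,"dp": [1.06,1.23,0],"angular": [0,0,0]},
    {"claw": 0,"dp": [1.06,1.23,0],"angular": [0,0,0]}
  ]
}}

```text
time: 2.78
tcp_pos: [0.5447, 0.0819, 0.2999]
tcp_rot: [-3.141, 0.002, 0.002]
wrist_force: [-0.4, 0.5, -0.3]
finger_gap: 0.997
```

```bash
python3 - <<'E'
from h import *
from plant import robot
o=robot.get_obs();c=robot.capture("wrist");pickle.dump((c,o),open("pics/w1.pkl","wb"))
cv2.imwrite("pics/w1.png",c["color"][:,:,::-1])
print(o["time"],o["tcp_pos"],o["tcp_rot"],abs(o["joint_vel"]).max())
print(c["depth"].max())
for l,z in [("near_mouth",.1),("far_exit",.1),("stand",0)]:
    for r in robot.mark_of("wrist",l)[:2]:print(l,round(r["conf"],2),np.round(r["at"],1),watz(c,r["at"],o,z).round(4))
E
```

```text
2.7833 [0.54472119 0.08193957 0.29986599] [-3.14107492e+00  1.54613457e-03  1.95939598e-03] 0.030678927296473226
1.4288492
near_mouth 0.64 [320.9 221.1] [0.5472 0.0933 0.1   ]
far_exit 0.72 [324.3  66.3] [0.5497 0.2074 0.1   ]
stand 0.88 [319.3 144.1] [0.546  0.1495 0.    ]
```

View pics/w1.png

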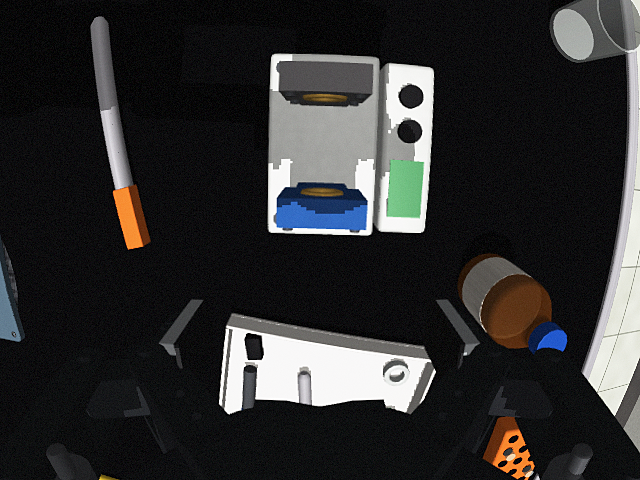

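```bash
python3 - <<'E'
from h import *
c,o=pickle.load(open("pics/w1.pkl","rb"))
a=c["color"][40:250,250:450,::-1]
cv2.imwrite("pics/w1c.png",cv2.resize(a,None,fx=2.85,fy=2.85,interpolation=cv2.INTER_CUBIC))
# depth of block tops
v,u=np.mgrid[0:480,0:640];W=np.zeros((480,640,3))
R0=R.from_rotvec(o["tcp_rot"]).as_matrix();T=c["tool_from_camera"]
dx,dy=u-c["cx"],v-c["cy"];r=np.hypot(dx,dy)+1e-9;th=r/c["fx"]
d=np.stack([np.tan(th)*dx/r,np.tan(th)*dy/r,np.ones_like(r)],-1)*c["depth"][...,None]
W=(d@T[:3,:3].T+T[:3,3])@R0.T+o["tcp_pos"]
win=np.zeros((480,640),bool);win[30:260,240:400]=1
top=win&(abs(W[...,2]-.13)<.008)
n,lab=cv2.connectedComponents(top.astype(np.uint8))
for i in range(1,n):
    m=lab==i
    if m.sum()<200: continue
    p=W[m];mu=p.mean(0);print(m.sum(),mu.round(4),p.min(0).round(4),p.max(0).round(4),cv2.minAreaRect(p[:,:2].astype(np.float32)))
E
```

```text
3030 [0.5502 0.1938 0.1298] [0.5202 0.181  0.122 ] [0.5805 0.2052 0.1329] ((0.5503437519073486, 0.19330967962741852), (0.023245777934789658, 0.060145922005176544), 88.2989273071289)
2893 [0.5473 0.1053 0.1297] [0.5177 0.0908 0.1221] [0.5775 0.116  0.1325] ((0.5474197268486023, 0.10333796590566635), (0.02400880865752697, 0.05998677387833595), 88.42232513427734)
```

View pics/w1c.png

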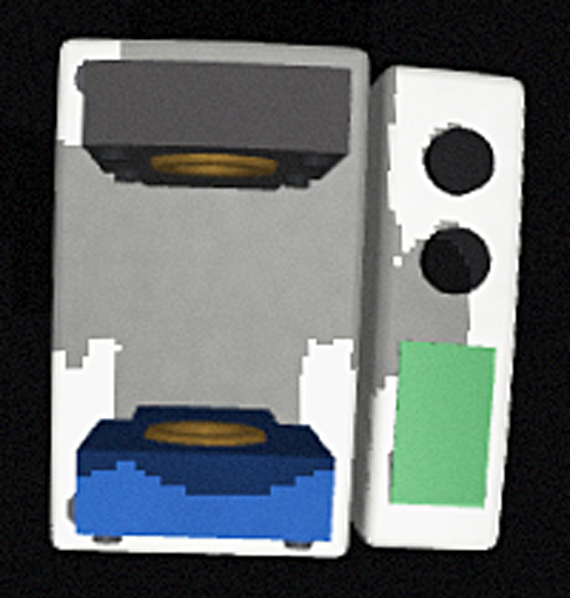

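The wrist depth gives block centres of (0.5474,0.1034) for blue and (0.5502,0.1935) for grey, so the bore is yawed about 0.03 rad from +y toward +x. Next is a look at the spindle.

>>> {"method": "arm_command", "body": {
  "targets": [
    {"claw": 0,"dp": [-0.63,16.08,0],"angular": [0,0,0]},
    {"claw": 0,"dp": [-0.63,16.08,0],"angular": [0,0,0]},
    {"claw": 0,"dp": [-0.63,16.08,0],"angular": [0,0,0]},
    {"claw": 0,"dp": [-0.63,16.08,0],"angular": [0,0,0]},
    {"claw": 0,"dp": [-0.63,16.08,0],"angular": [0,0,0]},
    {"claw": 0,"dp": [-0.63,16.08,0],"angular": [0,0,0]},
    {"claw": 0,"dp": [-0.63,16.08,0],"angular": [0,0,0]},
    {"claw": 0,"dp": [-0.63,16.08,0],"angular": [0,0,0]},
    {"claw": 0,"dp": [-0.63,16.08,0],"angular": [0,0,0]},
    {"claw": 0,"dp": [-0.63,16.08,0],"angular": [0,0,0]},
    {"claw": 0,"dp": [-0.63,16.08,0],"angular": [0,0,0]},
    {"claw": 0,"dp": [-0.63,16.08,0],"angular": [0,0,0]}
  ]
}}

```text
time: 3.98
tcp_pos: [0.5291, -0.3205, 0.3]
tcp_rot: [-3.141, 0.002, 0.0]
wrist_force: [-0.1, 0.5, 0.2]
finger_gap: 1.002
```

>>> {"method": "arm_command", "body": {
  "targets": [
    {"claw": 0,"dp": [0,0,0],"angular": [0,0,0]},
    {"claw": 0,"dp": [0,0,0],"angular": [0,0,0]}
  ]
}}

```text
time: 4.15
tcp_pos: [0.5297, -0.3181, 0.3005]
tcp_rot: [-3.141, -0.003, -0.0]
wrist_force: [-0.2, -0.4, 0.1]
finger_gap: 1.0
```

```bash
cat >> h.py <<'E'
def wcloud(c,o):
    v,u=np.mgrid[0:480,0:640];R0=R.from_rotvec(o["tcp_rot"]).as_matrix();T=c["tool_from_camera"]
    dx,dy=u-c["cx"],v-c["cy"];r=np.hypot(dx,dy)+1e-9;th=r/c["fx"]
    d=np.stack([np.tan(th)*dx/r,np.tan(th)*dy/r,np.ones_like(r)],-1)*c["depth"][...,None]
    return (d@T[:3,:3].T+T[:3,3])@R0.T+o["tcp_pos"]
E
python3 - <<'E'
from h import *
from plant import robot
o=robot.get_obs();c=robot.capture("wrist");pickle.dump((c,o),open("pics/w2.pkl","wb"))
cv2.imwrite("pics/w2.png",c["color"][:,:,::-1])
print(o["time"],o["tcp_pos"],o["tcp_rot"],abs(o["joint_vel"]).max())
W=wcloud(c,o)
hsv=cv2.cvtColor(c["color"],cv2.COLOR_RGB2HSV)
reg=(abs(W[...,0]-.53)<.04)&(abs(W[...,1]+.2)<.13)
og=reg&(hsv[...,0]<22)&(hsv[...,1]>110)&(W[...,2]>.01)
print("orange",og.sum(),W[og].mean(0),cv2.minAreaRect(W[og][:,:2].astype(np.float32)))
print(np.percentile(W[og][:,2],[5,50,95]))
sh=reg&(W[...,2]>.012)&(W[...,2]<.03)&(abs(W[...,0]-.53)<.025)
p=W[sh];print("all",sh.sum(),p.min(0),p.max(0),cv2.minAreaRect(p[:,:2].astype(np.float32)))
mu=p[:,:2].mean(0);_,s,vt=np.linalg.svd(p[:,:2]-mu,full_matrices=False);print(mu,vt[0])
E
```

```text
4.15 [ 0.52966739 -0.31805099  0.30048832] [-3.14105725e+00 -3.29262651e-03 -1.55378182e-04] 0.004460753478939296
orange 1145 [ 0.53042466 -0.28099556  0.09671769] ((0.5249273777008057, -0.29483968019485474), (0.06621755659580231, 0.06961329281330109), 34.994529724121094)
[0.01882401 0.02034157 0.37062119]
all 3317 [ 0.52008374 -0.30387897  0.01202035] [ 0.53766213 -0.10560141  0.02273502] ((0.5289203524589539, -0.2047273814678192), (0.016315562650561333, 0.19836482405662537), 0.7451828122138977)
[ 0.5291577  -0.20780029] [ 0.01455449 -0.99989408]
```

View pics/w2.png

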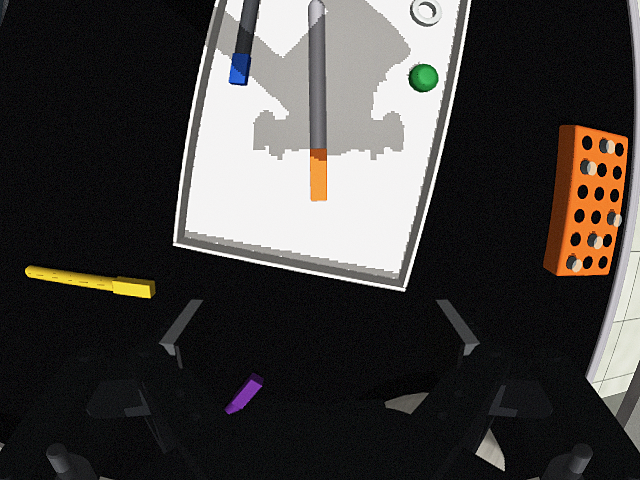

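Tray view: grip at px (318,175), tip at px (316,5). The spindle's mid-point is (0.529,-0.2047) and it is 198 mm long by depth. Planning the grasp.

```bash
python3 - <<'E'
from h import *
from plant import robot
o=robot.get_obs();plan(o,[.530,-.2797,.12],down(.0138));plan(o,[.530,-.2797,.08],down(.0138))
E
```

```text
dp [ 0.014 -1.534  7.224] ang [-0.002 -0.002 -0.131] rows 4.43
dp [ 0.014 -1.534  8.824] ang [-0.002 -0.002 -0.131] rows 5.37
```

>>> {"method": "arm_command", "body": {
  "targets": [
    {"claw": 0,"dp": [0.01,-1.53,3.5],"angular": [0,0,-0.16]},
    {"claw": 0,"dp": [0.01,-1.53,6],"angular": [0,0,-0.16]},
    {"claw": 0,"dp": [0.01,-1.53,7.2],"angular": [0,0,-0.16]},
    {"claw": 0,"dp": [0.01,-1.53,7.2],"angular": [0,0,-0.16]},
    {"claw": 0,"dp": [0.01,-1.53,7.2],"angular": [0,0,-0.16]},
    {"claw": 0,"dp": [0.01,-1.53,7.2],"angular": [0,0,-0.16]}
  ]
}}

```text
time: 4.7
tcp_pos: [0.5272, -0.2775, 0.1153]
tcp_rot: [-3.135, -0.026, 0.013]
wrist_force: [-0.5, 0.2, -0.4]
finger_gap: 0.998
```

```bash
python3 - <<'E'
from h import *
from plant import robot
o=robot.get_obs();c=robot.capture("wrist");pickle.dump((c,o),open("pics/w3.pkl","wb"))
cv2.imwrite("pics/w3.png",c["color"][:,:,::-1])
print(o["time"],o["tcp_pos"],o["tcp_rot"],abs(o["joint_vel"]).max())
W=wcloud(c,o)
sh=(abs(W[...,1]+.2)<.13)&(W[...,2]>.012)&(W[...,2]<.03)&(abs(W[...,0]-.53)<.025)
p=W[sh];print("all",sh.sum(),p.min(0),p.max(0),cv2.minAreaRect(p[:,:2].astype(np.float32)))
plan(o,[.530,-.2797,.08],down(.0138))
E
```

```text
4.7 [ 0.5271898  -0.27751679  0.1153408 ] [-3.13470749 -0.02598039  0.01253668] 0.0924912678825322
all 11464 [ 0.52024649 -0.30436871  0.01201257] [ 0.53815657 -0.13752179  0.0223674 ] ((0.5292105078697205, -0.22099356353282928), (0.016398977488279343, 0.1667618304491043), 0.7386509776115417)
dp [0.122 0.099 1.412] ang [-0.078  0.091  0.032] rows 0.85
```

View pics/w3.png

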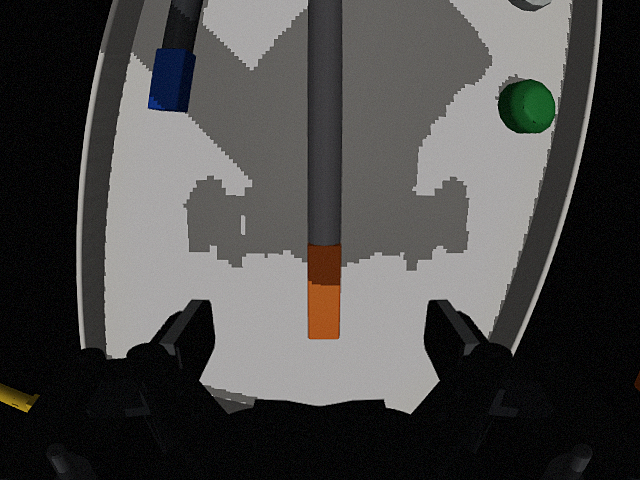

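>>> {"method": "arm_command", "body": {
  "targets": [
    {"claw": 0,"dp": [0,0,0.8],"angular": [0,0,0]},
    {"claw": 0,"dp": [0,0,1.6],"angular": [0,0,0]},
    {"claw": 0,"dp": [0,0,1.6],"angular": [0,0,0]},
    {"claw": 0,"dp": [0,0,1.6],"angular": [0,0,0]},
    {"claw": 0,"dp": [0,0,1.6],"angular": [0,0,0]}
  ]
}}

```text
time: 5.17
tcp_pos: [0.5308, -0.2825, 0.0827]
tcp_rot: [3.139, 0.022, 0.005]
wrist_force: [0.3, 0.7, 0.1]
finger_gap: 0.997
```

```bash
python3 - <<'E'
from h import *
from plant import robot
o=robot.get_obs();print(o["time"],o["tcp_pos"],o["tcp_rot"],o["wrist_force"],abs(o["joint_vel"]).max())
plan(o,[.530,-.2795,.08],down(.0138))
E
```

```text
5.1667 [ 0.53081876 -0.28253091  0.08269027] [3.13913138 0.02246484 0.00454885] [0.26725238 0.71849841 0.14101006] 0.009041129333146545
dp [-0.031 -0.122  0.107] ang [ 0.027 -0.033  0.006] rows 0.1
```

Correct about 3 mm, then close.

>>> {"method": "arm_command", "body": {
  "targets": [
    {"claw": 0,"dp": [-0.03,-0.12,0.12],"angular": [0,0,0]},
    {"claw": 0,"dp": [-0.03,-0.12,0.12],"angular": [0,0,0]},
    {"claw": 120,"dp": [-0.03,-0.12,0.12],"angular": [0,0,0]},
    {"claw": 255,"dp": [-0.03,-0.12,0.12],"angular": [0,0,0]},
    {"claw": 255,"dp": [-0.03,-0.12,0.12],"angular": [0,0,0]},
    {"claw": 255,"dp": [-0.03,-0.12,0.12],"angular": [0,0,0]},
    {"claw": 255,"dp": [-0.03,-0.12,0.12],"angular": [0,0,0]},
    {"claw": 255,"dp": [-0.03,-0.12,0.12],"angular": [0,0,0]},
    {"claw": 255,"dp": [-0.03,-0.12,0.12],"angular": [0,0,0]},
    {"claw": 255,"dp": [-0.03,-0.12,0.12],"angular": [0,0,0]}
  ]
}}

```text
time: 6.0
tcp_pos: [0.5289, -0.2789, 0.0774]
tcp_rot: [3.141, 0.022, 0.001]
wrist_force: [-0.9, 0.2, 2.0]
finger_gap: 0.168
```

```bash
python3 - <<'E'
from h import *
from plant import robot
o=robot.get_obs();print(o["time"],o["tcp_pos"],o["tcp_rot"],o["wrist_force"],o["finger_gap"],abs(o["joint_vel"]).max())
E
```

```text
6.0 [ 0.52889379 -0.2789409   0.07744215] [3.14122830e+00 2.19054004e-02 5.08641841e-04] [-0.90842016  0.15975562  1.96893386] 0.16823013383807045 0.0017670247649448536
```

>>> {"method": "arm_command", "body": {
  "targets": [
    {"claw": 255,"dp": [0,0,-0.3],"angular": [0,0,0]},
    {"claw": 255,"dp": [0,0,-1],"angular": [0,0,0]},
    {"claw": 255,"dp": [0,0,-2],"angular": [0,0,0]},
    {"claw": 255,"dp": [0,0,-3],"angular": [0,0,0]},
    {"claw": 255,"dp": [0,0,-4],"angular": [0,0,0]},
    {"claw": 255,"dp": [0,0,-5],"angular": [0,0,0]},
    {"claw": 255,"dp": [0,0,-5],"angular": [0,0,0]},
    {"claw": 255,"dp": [0,0,-5],"angular": [0,0,0]},
    {"claw": 255,"dp": [0,0,-5],"angular": [0,0,0]}
  ]
}}

```text
time: 6.75
tcp_pos: [0.5283, -0.2784, 0.2016]
tcp_rot: [-3.141, -0.022, 0.002]
wrist_force: [0.0, 0.1, -2.5]
finger_gap: 0.17
```

```bash
cat > spin.py <<'E'
from h import *
from plant import robot
def look(name):
    o=robot.get_obs();c=robot.capture("wrist");pickle.dump((c,o),open(f"pics/{name}.pkl","wb"))
    cv2.imwrite(f"pics/{name}.png",c["color"][:,:,::-1])
    print("t",round(o["time"],2),o["tcp_pos"].round(4),o["tcp_rot"].round(4),"F",o["wrist_force"].round(1),"gap",o["finger_gap"].round(3),"qd",abs(o["joint_vel"]).max().round(3))
    R0=R.from_rotvec(o["tcp_rot"]).as_matrix()
    W=wcloud(c,o);L=(W-o["tcp_pos"])@R0   # tool frame
    m=(abs(L[...,0])<.02)&(abs(L[...,2]-.062)<.03)&(L[...,1]<-.03)&(L[...,1]>-.20)
    n,lab=cv2.connectedComponents(m.astype(np.uint8));k=np.argmax([0]+[(lab==i).sum() for i in range(1,n)]);m=lab==k
    p=L[m]
    # fit ridge per y bin: x mid and top z
    rows=[]
    for y in np.arange(-.19,-.03,.01):
        q=p[abs(p[:,1]-y)<.005]
        if len(q)<30: continue
        rows.append((y,(np.percentile(q[:,0],1)+np.percentile(q[:,0],99))/2,np.percentile(q[:,2],5),np.ptp(q[:,0])))
    r=np.array(rows);print(r.round(4)); print("ymin",p[:,1].min())
    g=r[(r[:,1]**2<.0004)]
    fx=np.polyfit(g[:,0],g[:,1],1);fz=np.polyfit(g[:,0],g[:,2],1)
    print("x fit",fx,"z(top) fit",fz)
    return o,c
E
python3 -c "
from spin import *
look('w4')"
```

```text
Traceback (most recent call last):
  File "spin.py", line 6, in look
    print("t",round(o["time"],2),o["tcp_pos"].round(4),o["tcp_rot"].round(4),"F",o["wrist_force"].round(1),"gap",o["finger_gap"].round(3),"qd",abs(o["joint_vel"]).max().round(3))
                                                                                                                 ^^^^^^^^^^^^^^^^^^^^^
AttributeError: 'float' object has no attribute 'round'
```

View pics/w4.png

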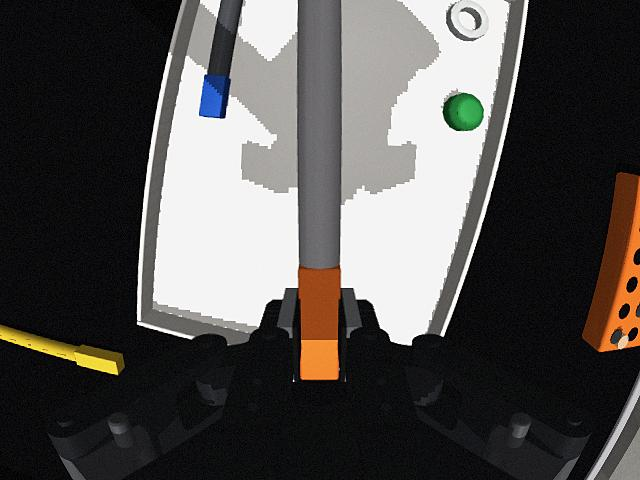

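Spindle held; grip at px (320,325), shaft straight up the image at column ~320.

```bash
sed -i 's/o\["finger_gap"\].round(3)/round(float(o["finger_gap"]),3)/' spin.py
python3 -c "
from spin import *
o,c=look('w4')
p=[.5,-.1,.25]
for n in ['side']:
    s=robot.capture(n);pickle.dump(s,open('pics/side4.pkl','wb'));cv2.imwrite('pics/side4.png',s['color'][:,:,::-1])
W=cloud(s)
hsv=cv2.cvtColor(s['color'],cv2.COLOR_RGB2HSV)
m=(abs(W[...,0]-.527)<.03)&(W[...,2]>.1)&(W[...,2]<.16)&(W[...,1]>-.25)&(W[...,1]<-.08)
q=W[m];print(len(q),q.min(0),q.max(0))
for y in np.arange(-.24,-.09,.02):
    k=q[abs(q[:,1]-y)<.01]
    if len(k)>5: print(round(y,3),len(k),k[:,2].max().round(4),np.percentile(k[:,2],90).round(4),k[:,0].mean().round(4))
"
```

```text
t 6.8 [ 0.528  -0.2782  0.2009] [-3.1398 -0.0219  0.0033] F [-0.6 -0.  -1.3] gap 0.173 qd 0.012
[[-0.12    0.0013  0.0573  0.0161]
 [-0.11    0.0013  0.0572  0.016 ]
 [-0.1     0.0013  0.0571  0.0159]
 [-0.09    0.0011  0.057   0.0158]
 [-0.08    0.0013  0.0571  0.0159]
 [-0.07    0.0013  0.0571  0.016 ]
 [-0.06    0.0013  0.0571  0.0154]
 [-0.05    0.0013  0.0571  0.0164]
 [-0.04    0.0013  0.057   0.0164]]
ymin -0.12384835286599015
x fit [3.09624233e-05 1.29165507e-03] z(top) fit [-0.00216858  0.05693683]
303 [ 0.51573933 -0.24908119  0.12768964] [ 0.53397855 -0.10541802  0.14430354]
-0.24 23 0.1427 0.1405 0.5205
-0.22 43 0.1439 0.1427 0.5221
-0.2 47 0.1443 0.1433 0.5231
-0.18 50 0.1436 0.1424 0.5227
-0.16 46 0.1438 0.1422 0.5224
-0.14 47 0.1438 0.1421 0.5227
-0.12 42 0.1441 0.1423 0.5221
```

```bash
cat >> spin.py <<'E'
YAW=-.0305; U=np.array([np.sin(-YAW),np.cos(YAW),0]); M=np.array([.5470,.0917,.1])
OFF=np.array([.0013,-.174,.0652])
def tcp_for(tipx,M=M,yaw=YAW,off=OFF):
    u=np.array([-np.sin(yaw),np.cos(yaw),0]); return M+u*tipx-down(yaw)@off
E
python3 -c "
from spin import *
o=robot.get_obs();print(tcp_for(-.03));plan(o,tcp_for(-.03),down(YAW))"
```

```text
[ 0.53947957 -0.11216548  0.1652    ]
dp [ 0.554 -6.633  1.427] ang [-0.023  0.03   0.509] rows 4.08
```

>>> {"method": "arm_command", "body": {
  "targets": [
    {"claw": 255,"dp": [0.1,-1,0.2],"angular": [0,0,0.1]},
    {"claw": 255,"dp": [0.2,-2.2,0.5],"angular": [0,0,0.2]},
    {"claw": 255,"dp": [0.3,-3.5,0.8],"angular": [0,0,0.3]},
    {"claw": 255,"dp": [0.45,-4.8,1.1],"angular": [0,0,0.4]},
    {"claw": 255,"dp": [0.5,-6,1.3],"angular": [0,0,0.5]},
    {"claw": 255,"dp": [0.55,-6.63,1.43],"angular": [-0.02,0.03,0.51]},
    {"claw": 255,"dp": [0.55,-6.63,1.43],"angular": [-0.02,0.03,0.51]},
    {"claw": 255,"dp": [0.55,-6.63,1.43],"angular": [-0.02,0.03,0.51]},
    {"claw": 255,"dp": [0.55,-6.63,1.43],"angular": [-0.02,0.03,0.51]},
    {"claw": 255,"dp": [0.55,-6.63,1.43],"angular": [-0.02,0.03,0.51]}
  ]
}}

```text
time: 7.73
tcp_pos: [0.5404, -0.1141, 0.1665]
tcp_rot: [3.139, -0.05, 0.004]
wrist_force: [1.0, 0.2, -1.8]
finger_gap: 0.165
```

```bash
python3 -c "
from spin import *
o,c=look('w5')
plan(o,tcp_for(-.03),down(YAW))
W=wcloud(c,o)
m=(abs(W[...,2]-.13)<.006)&(abs(W[...,0]-.548)<.06)&(W[...,1]>.08)
n,lab=cv2.connectedComponents(m.astype(np.uint8))
for i in range(1,n):
    p=W[lab==i]
    if len(p)>150: print(len(p),p.mean(0),cv2.minAreaRect(p[:,:2].astype(np.float32)),np.median(p[:,2]))
for n in ['side','scene']:
    s=robot.capture(n);pickle.dump(s,open(f'pics/{n}5.pkl','wb'))
    u,v=proj(s,M).astype(int)
    a=s['color'][v-60:v+60,u-80:u+80,::-1];cv2.imwrite(f'pics/{n}5.png',cv2.resize(a,None,fx=5,fy=5,interpolation=cv2.INTER_CUBIC))
"
```

```text
t 7.73 [ 0.5404 -0.1141  0.1665] [ 3.139  -0.0495  0.0043] F [ 1.   0.2 -1.8] gap 0.165 qd 0.008
[[-0.12    0.0013  0.0573  0.0161]
 [-0.11    0.0011  0.0572  0.016 ]
 [-0.1     0.0013  0.0572  0.0159]
 [-0.09    0.0011  0.0571  0.0159]
 [-0.08    0.0013  0.0571  0.0159]
 [-0.07    0.0012  0.0571  0.016 ]
 [-0.06    0.0012  0.0571  0.0154]
 [-0.05    0.0012  0.0571  0.0164]
 [-0.04    0.0012  0.0571  0.0163]]
ymin -0.12426055899601833
x fit [0.00025915 0.00123128] z(top) fit [-0.00184768  0.05700233]
dp [-0.039 -0.075  0.05 ] ang [ 0.024 -0.032 -0.012] rows 0.06
```

View pics/w5.png

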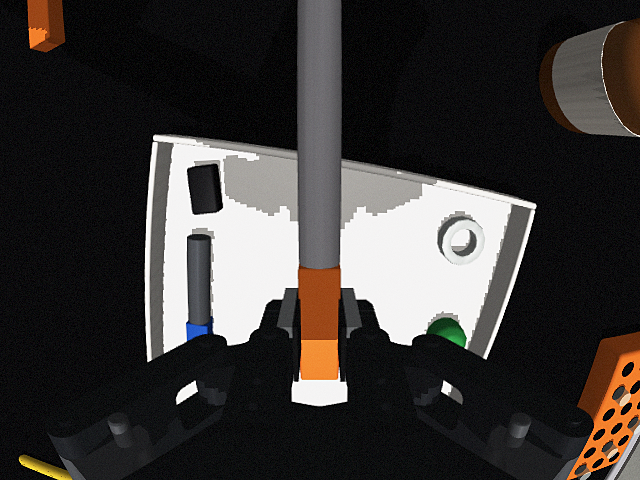

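View pics/side5.png

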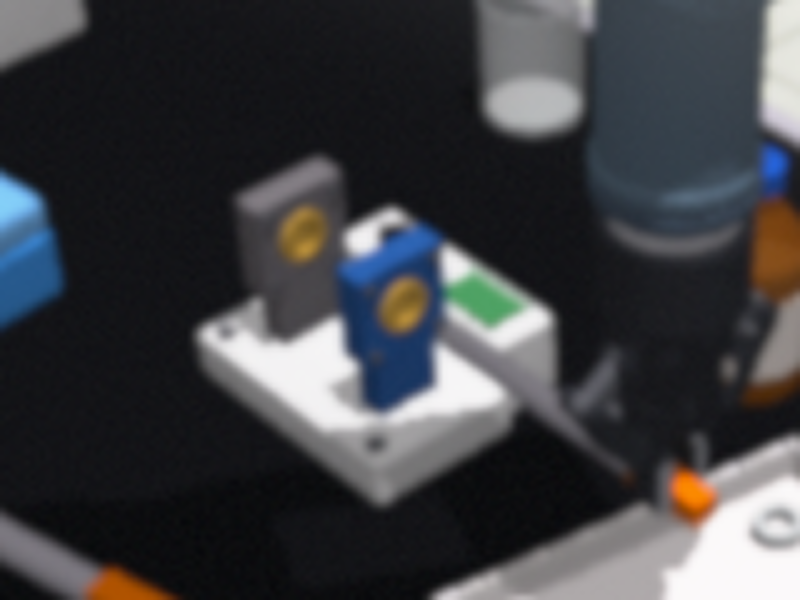

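View pics/scene5.png

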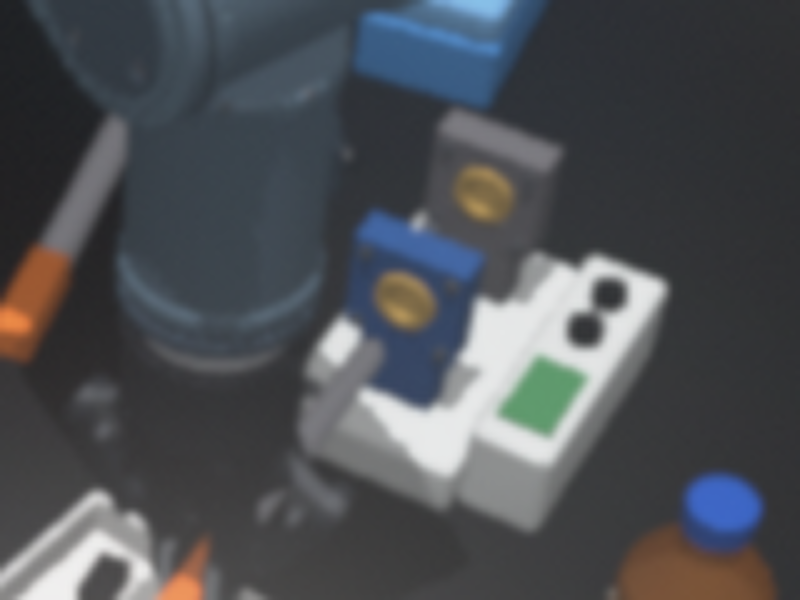

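```bash
python3 - <<'E'
from spin import *
c,o=pickle.load(open("pics/w5.pkl","rb"))
R0=R.from_rotvec(o["tcp_rot"]).as_matrix()
ax=lambda y:o["tcp_pos"]+R0@np.array([.0013,y,.0651])
print("axis pitch/yaw dir",(R0@np.array([0,-1,0])).round(4),"tip",ax(-.174).round(4),"want",(M-.03*U).round(4))
F=M+.114*U
for n in ['side','scene']:
    s=pickle.load(open(f'pics/{n}5.pkl','rb'))
    u,v=proj(s,M).astype(int);x0,y0=u-80,v-60
    hsv=cv2.cvtColor(s['color'],cv2.COLOR_RGB2HSV)
    g=(hsv[...,0]>12)&(hsv[...,0]<28)&(hsv[...,1]>110)&(hsv[...,2]>60)
    nn,lab,st,ce=cv2.connectedComponentsWithStats(g.astype(np.uint8))
    for i in range(1,nn):
        if st[i,4]>15 and np.hypot(*(ce[i]-proj(s,M)))<40: print(n,"gold",ce[i].round(2),st[i])
    print(n,"M",proj(s,M).round(2),"grey entry",proj(s,M+.09*U).round(2),"tip",proj(s,ax(-.174)).round(2),)
    a=cv2.resize(s['color'][y0:y0+120,x0:x0+160,::-1],None,fx=5,fy=5,interpolation=cv2.INTER_CUBIC)
    P=lambda p:tuple(int(t) for t in ((proj(s,p)-[x0,y0]+.5)*5))
    cv2.line(a,P(ax(-.174)),P(ax(-.05)),(0,255,0),1);cv2.circle(a,P(ax(-.174)),3,(0,0,255),-1)
    th=np.linspace(0,6.28,40);V=np.array([U[1],-U[0],0])
    for b in (0,.09):
        for t in th: cv2.circle(a,P(M+b*U+.01*(np.cos(t)*V+np.sin(t)*np.array([0,0,1]))),1,(255,255,0),-1)
    for b in (0,.024,.09,.114):
        for q in [(-.03,.03),(.03,.03)]: cv2.circle(a,P(M+b*U+q[0]*V+np.array([0,0,q[1]])),2,(255,0,255),-1)
    cv2.imwrite(f'pics/{n}5o.png',a)
E
```

```text
axis pitch/yaw dir [ 0.0316  0.9995 -0.0021] tip [0.5474 0.0597 0.101 ] want [0.5461 0.0617 0.1   ]
side gold [263.12 172.62] [259 168   9  10  77]
side gold [283.4  186.63] [280 182   8  10  62]
side M [283.91 186.13] grey entry [263.74 172.17] tip [291.8  190.85]
scene gold [401.3  182.55] [398 178   8   9  33]
scene gold [385.18 204.46] [382 200   7   8  28]
scene M [385.31 204.15] grey entry [401.07 182.84] tip [379.93 212.06]
```

View pics/side5o.png

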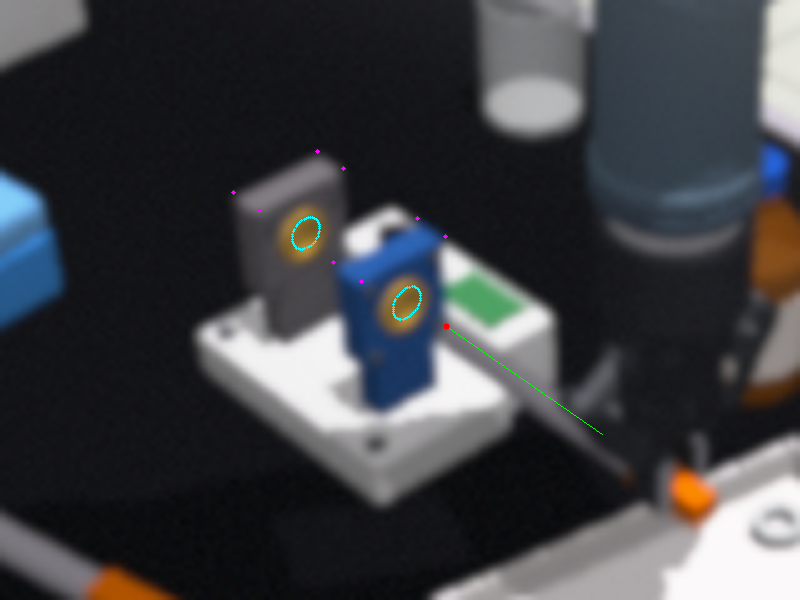

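View pics/scene5o.png

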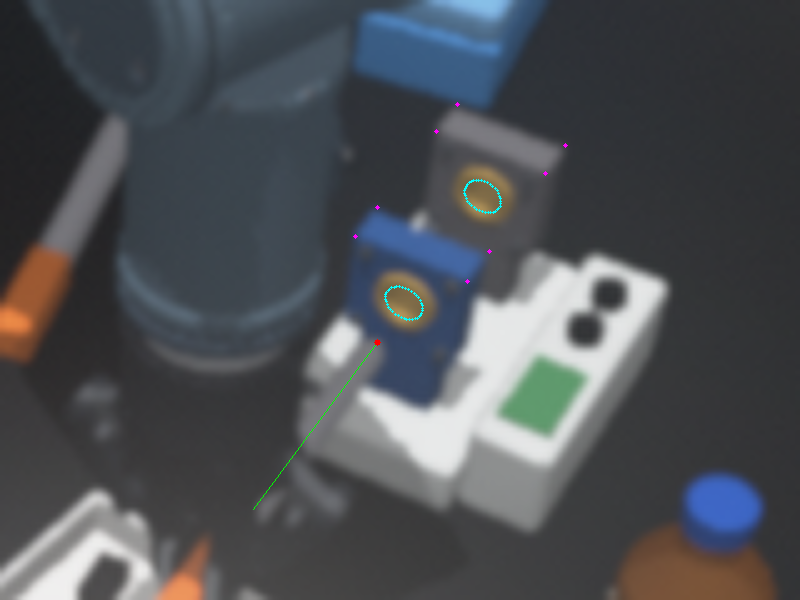

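```bash
cat > prof.py <<'E'
from spin import *
from scipy.ndimage import map_coordinates
def prof(s,ax,ys,half=9,show=True):
    g=cv2.cvtColor(s['color'],cv2.COLOR_RGB2LAB).astype(float)
    a,b=proj(s,ax(ys[0])),proj(s,ax(ys[-1]));d=(b-a)/np.hypot(*(b-a));n=np.array([-d[1],d[0]])
    t=np.arange(-half,half+.01,.5)
    out=[]
    for y in ys:
        p=proj(s,ax(y));q=p+t[:,None]*n
        out.append(map_coordinates(g[...,0],[q[:,1],q[:,0]],order=1))
    return t,np.array(out),n,d
if __name__=="__main__":
    c,o=pickle.load(open("pics/w5.pkl","rb"))
    R0=R.from_rotvec(o["tcp_rot"]).as_matrix()
    ax=lambda y:o["tcp_pos"]+R0@np.array([.0013,y,.0651])
    for n in ['side','scene']:
        s=pickle.load(open(f'pics/{n}5.pkl','rb'))
        t,P,nv,_=prof(s,ax,np.arange(-.168,-.06,.012))
        print(n,"normal",nv);print(t[::2]);print(P[:,::2].round(0).astype(int))
E
python3 prof.py
```

```text
side normal [-0.56789545  0.8231007 ]
[-9. -8. -7. -6. -5. -4. -3. -2. -1.  0.  1.  2.  3.  4.  5.  6.  7.  8.
  9.]
[[154 154 153 158 178 203 210 186 151 132 123 125 150 192 203 184 145 108
   77]
 [153 153 154 156 173 200 208 184 149 132 124 125 153 204 236 245 246 242
  236]
 [173 185 200 213 223 229 218 187 151 133 125 126 156 208 238 246 247 247
  247]
 [241 240 238 231 220 205 184 160 139 130 124 127 157 207 239 245 247 247
  244]
 [179 170 163 159 158 156 151 143 136 130 125 123 145 190 226 232 226 208
  183]
 [116 133 146 149 152 152 148 141 134 131 125 118 116 124 135 138 139 138
  136]
 [ 15  22  32  58  83 105 117 124 127 130 125 115  97  72  43  24  18  21
   22]
 [ 17  17  19  22  28  43  54  66  82 101 111 113  98  73  42  19  12   9
    8]
 [ 96  96  97  98 102 104 102  91  79  74  88 103  95  71  39  15  10   9
    9]]
scene normal [-0.80301883 -0.59595366]
[-9. -8. -7. -6. -5. -4. -3. -2. -1.  0.  1.  2.  3.  4.  5.  6.  7.  8.
  9.]
[[ 77  76  76  75  77  82  97 113 124 128 128 133 163 199 220 225 222 203
  155]
 [ 96  93  84  81  80  86 103 119 127 130 131 141 175 212 226 229 226 210
  158]
 [232 229 227 223 217 198 164 136 129 129 129 131 139 157 164 165 160 145
  115]
 [166 164 162 161 159 151 136 126 127 129 129 125 120 117 115 116 112  97
   76]
 [142 145 147 148 149 143 131 124 126 129 129 127 125 116  96  73  60  57
   56]
 [127 127 128 128 126 123 120 122 126 129 128 120 102  80  64  58  57  58
   58]
 [ 69  72  75  78  85  92 102 105 101  90  76  67  62  60  60  59  60  59
   60]
 [ 99  99 102 103 105 106 105 102  93  83  74  67  63  62  62  62  61  61
   61]
 [ 89  89  88  87  86  84  79  73  69  68  67  65  64  63  63  63  63  63
   63]]
```

Checking both scene cameras against the wrist-based model, shaft and stand agree within about 1 mm. The measured pose is +1.4 mm in x and about +0.5 mm in z off; I'll correct that and advance to just short of the mouth.

>>> {"method": "arm_command", "body": {
  "targets": [
    {"claw": 255,"dp": [-0.05,0,0.025],"angular": [0.035,-0.03,0]},
    {"claw": 255,"dp": [-0.05,-0.4,0.025],"angular": [0.035,-0.03,0]},
    {"claw": 255,"dp": [-0.05,-0.9,0.025],"angular": [0.035,-0.03,0]},
    {"claw": 255,"dp": [-0.05,-1,0.025],"angular": [0.035,-0.03,0]},
    {"claw": 255,"dp": [-0.05,-1,0.025],"angular": [0.035,-0.03,0]},
    {"claw": 255,"dp": [-0.05,-1,0.025],"angular": [0.035,-0.03,0]}
  ]
}}

```text
time: 8.38
tcp_pos: [0.5398, -0.0872, 0.1659]
tcp_rot: [-3.14, 0.046, -0.0]
wrist_force: [1.0, -1.3, -1.0]
finger_gap: 0.168
```

```bash
cat > st.py <<'E'
from spin import *
import sys
ez=-.0005
def state(verbose=True):
    o=robot.get_obs();R0=R.from_rotvec(o["tcp_rot"]).as_matrix()
    V=np.array([U[1],-U[0],0])
    for y in (-.174,-.06,0):
        p=o["tcp_pos"]+R0@np.array([.0013,y,.0651])+np.array([0,0,ez])-M
        print("axis@",y,"along %.1f lat %.2f up %.2f mm"%(p@U*1e3,p@V*1e3,p[2]*1e3))
    d=-R0[:,1];print("t %.2f"%o["time"],"tilt yaw %.4f pitch %.4f roll %.4f"%(d@V,d[2],R0[2,0]),"F",o["wrist_force"].round(1),"Tq",o["ft_torque"].round(2),"gap %.3f"%o["finger_gap"],"qd %.3f"%abs(o["joint_vel"]).max())
    return o
if __name__=="__main__": state()
E
python3 st.py
```

```text
axis@ -0.174 along -4.9 lat -0.69 up 0.54 mm
axis@ -0.06 along -118.9 lat -0.53 up 0.41 mm
axis@ 0 along -178.9 lat -0.44 up 0.34 mm
t 8.38 tilt yaw -0.0014 pitch 0.0011 roll 0.0002 F [ 1.  -1.3 -1. ] Tq [-0.16  0.02 -0.02] gap 0.168 qd 0.012
```

>>> {"method": "arm_command", "body": {
  "targets": [
    {"claw": 255,"dp": [0.02,-0.2,0.01],"angular": [0,0,-0.01]},
    {"claw": 255,"dp": [0.02,-0.4,0.01],"angular": [0,0,-0.01]},
    {"claw": 255,"dp": [0.02,-0.6,0.01],"angular": [0,0,-0.01]},
    {"claw": 255,"dp": [0.02,-0.6,0.01],"angular": [0,0,-0.01]}
  ]
}}

```text
time: 8.72
tcp_pos: [0.5405, -0.0718, 0.1655]
tcp_rot: [-3.139, 0.046, 0.0]
wrist_force: [0.6, 0.2, -1.2]
finger_gap: 0.167
```

```bash
python3 st.py
```

```text
axis@ -0.174 along 10.5 lat -0.43 up 0.26 mm
axis@ -0.06 along -103.5 lat -0.27 up 0.05 mm
axis@ 0 along -163.5 lat -0.18 up -0.06 mm
t 8.72 tilt yaw -0.0014 pitch 0.0019 roll -0.0003 F [ 0.6  0.2 -1.2] Tq [-0.06 -0.04 -0.04] gap 0.167 qd 0.016
```

>>> {"method": "arm_command", "body": {
  "targets": [
    {"claw": 255,"dp": [0.01,-0.2,0],"angular": [0,0,-0.01]},
    {"claw": 255,"dp": [0.01,-0.5,0],"angular": [0,0,-0.01]},
    {"claw": 255,"dp": [0.01,-0.8,0],"angular": [0,0,-0.01]},
    {"claw": 255,"dp": [0.01,-1.1,0],"angular": [0,0,-0.01]},
    {"claw": 255,"dp": [0.01,-1.4,0],"angular": [0,0,-0.01]},
    {"claw": 255,"dp": [0.01,-1.7,0],"angular": [0,0,-0.01]},
    {"claw": 255,"dp": [0.01,-1.8,0],"angular": [0,0,-0.01]},
    {"claw": 255,"dp": [0.01,-1.8,0],"angular": [0,0,-0.01]},
    {"claw": 255,"dp": [0.01,-1.8,0],"angular": [0,0,-0.01]}
  ]
}}

```text
time: 9.47
tcp_pos: [0.5423, -0.0277, 0.1657]
tcp_rot: [-3.14, 0.044, -0.0]
wrist_force: [0.3, 0.1, -1.0]
finger_gap: 0.168
```

```bash
python3 - <<'E'
from st import *
state()
look('w6')
for n in ['side','scene']:
    s=robot.capture(n);pickle.dump(s,open(f'pics/{n}6.pkl','wb'))
    u,v=proj(s,M).astype(int)
    a=s['color'][v-60:v+60,u-80:u+80,::-1];cv2.imwrite(f'pics/{n}6.png',cv2.resize(a,None,fx=5,fy=5,interpolation=cv2.INTER_CUBIC))
E
```

```text
axis@ -0.174 along 54.6 lat -0.14 up 0.29 mm
axis@ -0.06 along -59.4 lat 0.13 up 0.16 mm
axis@ 0 along -119.4 lat 0.27 up 0.09 mm
t 9.47 tilt yaw -0.0024 pitch 0.0012 roll 0.0001 F [ 0.3  0.1 -1. ] Tq [-0.09  0.01 -0.05] gap 0.168 qd 0.012
t 9.47 [ 0.5423 -0.0277  0.1657] [-3.1401e+00  4.4100e-02 -2.0000e-04] F [ 0.3  0.1 -1. ] gap 0.168 qd 0.012
[[-0.12   -0.      0.0571  0.04  ]
 [-0.11    0.0013  0.0571  0.0161]
 [-0.1     0.0013  0.0571  0.0159]
 [-0.09    0.0011  0.057   0.0159]
 [-0.08    0.0013  0.0571  0.0159]
 [-0.07    0.0012  0.0571  0.016 ]
 [-0.06    0.0012  0.0571  0.0153]
 [-0.05    0.0012  0.0571  0.0164]
 [-0.04    0.0012  0.0571  0.0164]]
ymin -0.12547045676889318
x fit [0.00808587 0.0017323 ] z(top) fit [6.21818555e-05 5.70948265e-02]
```

View pics/w6.png

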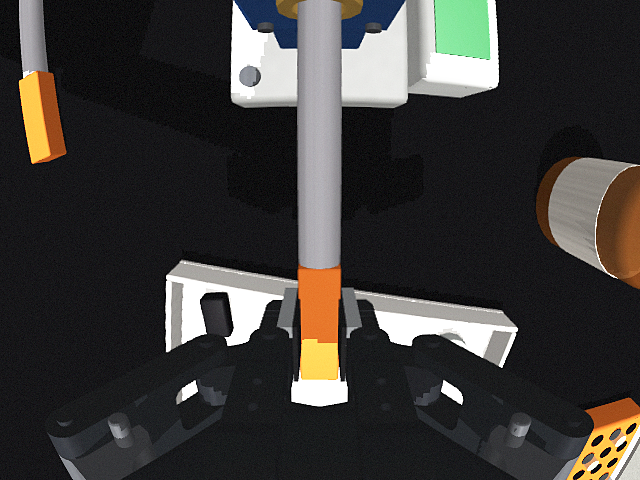

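View pics/side6.png

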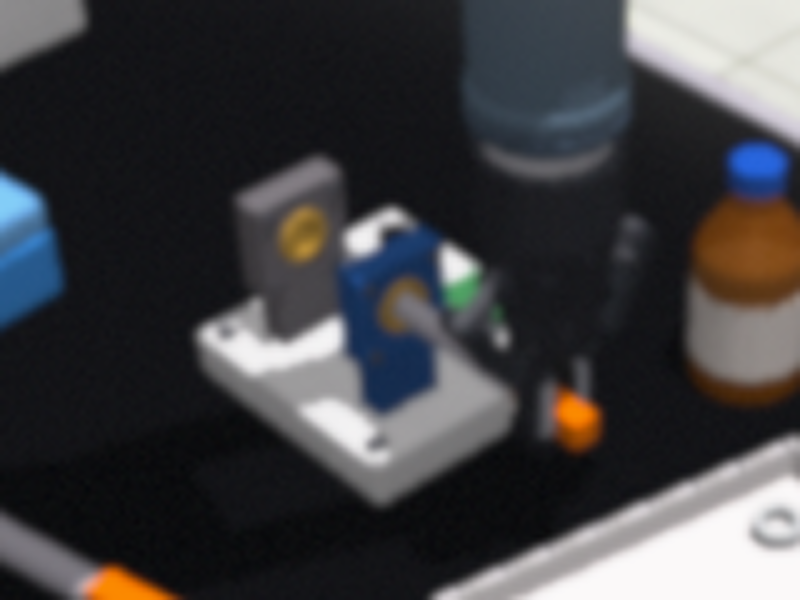

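View pics/scene6.png

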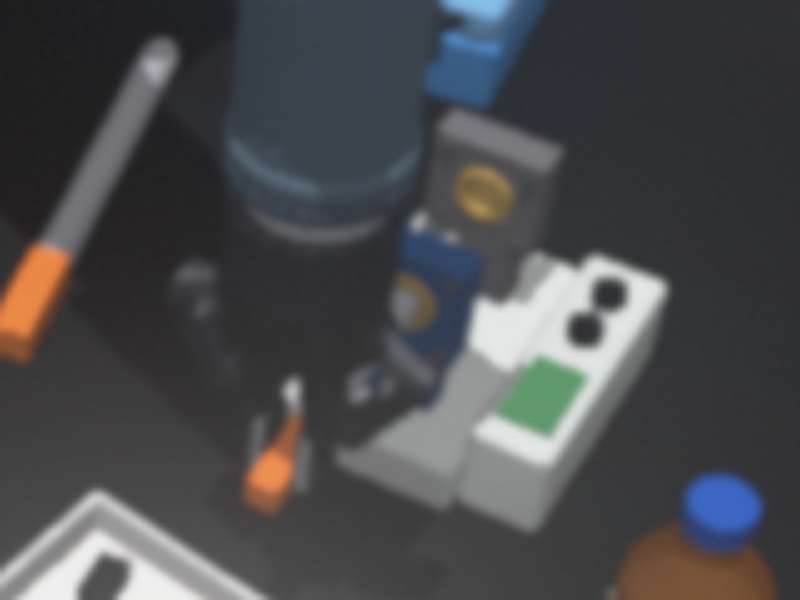

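The shaft is seated centrally in the blue bushing (wrist px (318,5), side crop (405,305)) with no contact force. Small yaw fix, then on to the grey bearing.

>>> {"method": "arm_command", "body": {
  "targets": [
    {"claw": 255,"dp": [0,-0.3,0],"angular": [0,0,0.02]},
    {"claw": 255,"dp": [0,-0.6,0],"angular": [0,0,0.02]},
    {"claw": 255,"dp": [0,-0.9,0],"angular": [0,0,0.02]},
    {"claw": 255,"dp": [0,-1.1,0],"angular": [0,0,0.02]},
    {"claw": 255,"dp": [0,-1.1,0],"angular": [0,0,0.02]},
    {"claw": 255,"dp": [0,-1.1,0],"angular": [0,0,0.02]}
  ]
}}

```text
time: 10.12
tcp_pos: [0.543, 0.0002, 0.1657]
tcp_rot: [-3.14, 0.046, 0.0]
wrist_force: [0.7, -1.2, -0.9]
finger_gap: 0.169
```

```bash
python3 st.py
```

```text
axis@ -0.174 along 82.5 lat -0.10 up 0.29 mm
axis@ -0.06 along -31.5 lat 0.04 up 0.15 mm
axis@ 0 along -91.5 lat 0.11 up 0.08 mm
t 10.12 tilt yaw -0.0012 pitch 0.0012 roll -0.0000 F [ 0.7 -1.2 -0.9] Tq [-0.09  0.03 -0.  ] gap 0.169 qd 0.010
```

>>> {"method": "arm_command", "body": {
  "targets": [
    {"claw": 255,"dp": [0,-0.2,0],"angular": [0,0,0.01]},
    {"claw": 255,"dp": [0,-0.4,0],"angular": [0,0,0.01]},
    {"claw": 255,"dp": [0,-0.6,0],"angular": [0,0,0.01]},
    {"claw": 255,"dp": [0,-0.7,0],"angular": [0,0,0.01]},
    {"claw": 255,"dp": [0,-0.7,0],"angular": [0,0,0.01]}
  ]
}}

```text
time: 10.53
tcp_pos: [0.5435, 0.0178, 0.1657]
tcp_rot: [-3.14, 0.048, 0.0]
wrist_force: [-0.4, -0.9, -1.8]
finger_gap: 0.163
```

```bash
python3 st.py
```

```text
axis@ -0.174 along 100.1 lat 0.14 up 0.38 mm
axis@ -0.06 along -13.9 lat 0.11 up 0.21 mm
axis@ 0 along -73.9 lat 0.10 up 0.12 mm
t 10.53 tilt yaw 0.0003 pitch 0.0015 roll -0.0000 F [-0.4 -0.9 -1.8] Tq [-0.11  0.03  0.02] gap 0.163 qd 0.011
```

>>> {"method": "arm_command", "body": {
  "targets": [
    {"claw": 255,"dp": [0,-0.2,0],"angular": [0,0,0]},
    {"claw": 255,"dp": [0,-0.4,0],"angular": [0,0,0]},
    {"claw": 255,"dp": [0,-0.6,0],"angular": [0,0,0]},
    {"claw": 255,"dp": [0,-0.8,0],"angular": [0,0,0]},
    {"claw": 255,"dp": [0,-1,0],"angular": [0,0,0]},
    {"claw": 255,"dp": [0,-1.2,0],"angular": [0,0,0]},
    {"claw": 255,"dp": [0,-1.38,0],"angular": [0,0,0]},
    {"claw": 255,"dp": [0,-1.38,0],"angular": [0,0,0]},
    {"claw": 255,"dp": [0,-1.38,0],"angular": [0,0,0]},
    {"claw": 255,"dp": [0,-1.38,0],"angular": [0,0,0]}
  ]
}}

```text
time: 11.37
tcp_pos: [0.5447, 0.0515, 0.1658]
tcp_rot: [-3.14, 0.049, -0.0]
wrist_force: [-0.5, -0.1, -2.5]
finger_gap: 0.172
```

```bash
python3 - <<'E'
from st import *
state()
o=robot.get_obs();c=robot.capture("wrist");cv2.imwrite("pics/w7.png",c["color"][:,:,::-1]);pickle.dump((c,o),open("pics/w7.pkl","wb"))
W=wcloud(c,o);F=M+.114*U;V=np.array([U[1],-U[0],0])
D=W-F;a=D@U;l=D@V
m=(abs(l)<.015)&(abs(D[...,2]-.004)<.015)&(a>.003)&(a<.05)
print("beyond exit",m.sum(),(a[m].max(),l[m].min(),l[m].max(),D[m][:,2].max()) if m.sum() else "")
for n in ['side','scene']:
    s=robot.capture(n);pickle.dump(s,open(f'pics/{n}7.pkl','wb'))
    u,v=proj(s,M).astype(int)
    a_=s['color'][v-60:v+60,u-80:u+80,::-1];cv2.imwrite(f'pics/{n}7.png',cv2.resize(a_,None,fx=5,fy=5,interpolation=cv2.INTER_CUBIC))
    D=cloud(s)-F;a=D@U;l=D@V
    m=(abs(l)<.015)&(abs(D[...,2]-.004)<.015)&(a>.003)&(a<.05)
    print(n,m.sum(),a[m].max() if m.sum() else "")
E
```

```text
axis@ -0.174 along 133.9 lat 0.31 up 0.37 mm
axis@ -0.06 along 19.9 lat 0.24 up 0.24 mm
axis@ 0 along -40.1 lat 0.20 up 0.17 mm
t 11.37 tilt yaw 0.0007 pitch 0.0012 roll 0.0000 F [-0.5 -0.1 -2.5] Tq [-0.09 -0.01 -0.  ] gap 0.172 qd 0.006
beyond exit 0 
side 0 
scene 0
```

View pics/w7.png

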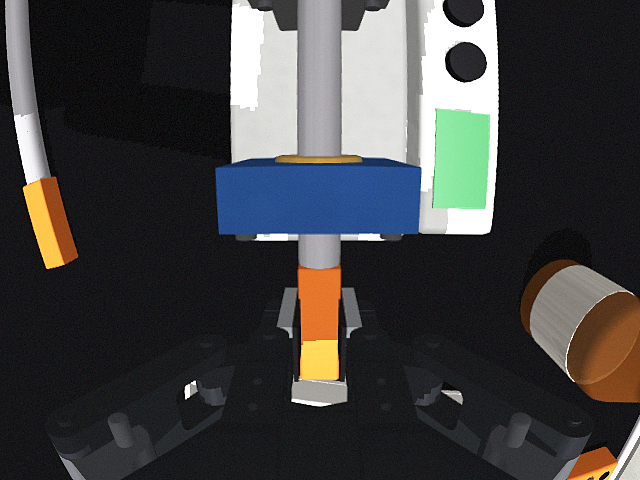

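View pics/side7.png

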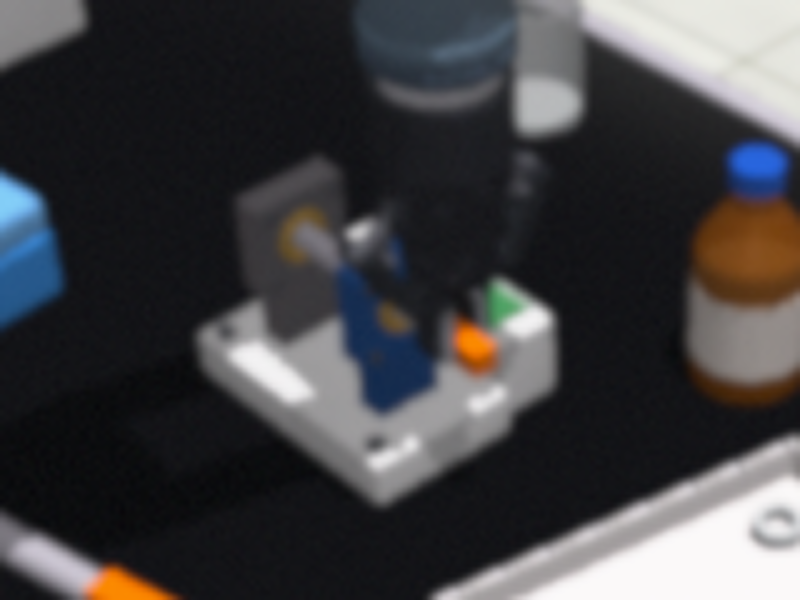

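View pics/scene7.png

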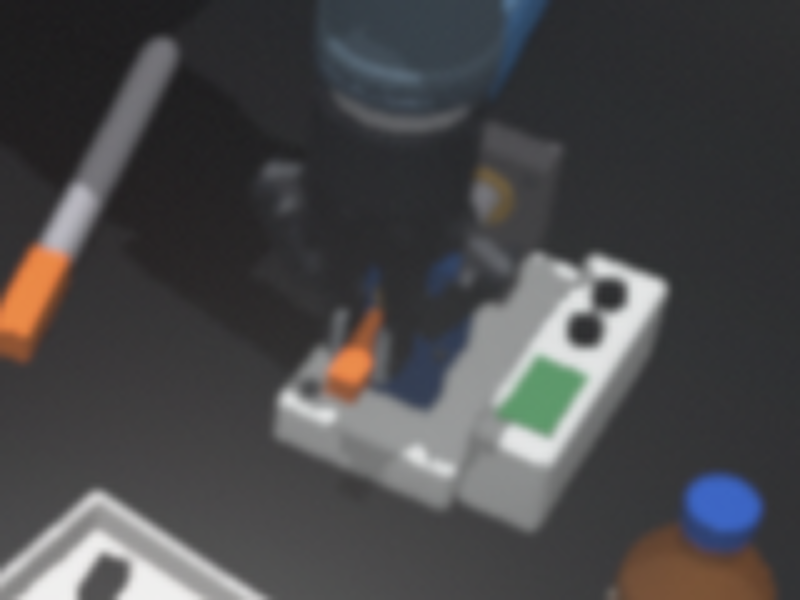

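Shaft visible through blue (wrist rows 160-235) and into grey (side crop (300,235)); tip is hidden behind grey. I'll verify the axial position from the grip's shoulder relative to the blue block.

```bash
python3 - <<'E'
from st import *
c,o=pickle.load(open("pics/w7.pkl","rb"));W=wcloud(c,o);D=W-M;a=D@U;V=np.array([U[1],-U[0],0]);l=D@V
hsv=cv2.cvtColor(c["color"],cv2.COLOR_RGB2HSV)
og=(hsv[...,0]<22)&(hsv[...,1]>120)&(abs(l)<.012)&(abs(D[...,2])<.015)
print("grip",og.sum(),np.percentile(a[og],[1,99.5]))
top=(abs(D[...,2]-.03)<.003)&(abs(l)<.04)&(a>-.02)&(a<.06)
p=np.stack([a[top],l[top]],1);print("blue top along",np.percentile(p[:,0],[.5,99.5]),"lat",np.percentile(p[:,1],[.5,99.5]),"z",np.median(D[top][:,2]))
sh=(a>.04)&(a<.075)&(abs(l)<.012)&(abs(D[...,2])<.02)
print("shaft lat",np.percentile(l[sh],[1,99]),"top",D[sh][:,2].max())
state()
E
```

```text
grip 3446 [-0.06460704  0.02489158]
blue top along [0.00306551 0.0230225 ] lat [-0.02980478  0.02958623] z 0.030079349130096522
shaft lat [-0.0076457   0.00804465] top 0.010145062084567391
axis@ -0.174 along 133.7 lat 0.43 up 0.38 mm
axis@ -0.06 along 19.7 lat 0.30 up 0.23 mm
axis@ 0 along -40.3 lat 0.23 up 0.16 mm
t 11.52 tilt yaw 0.0012 pitch 0.0013 roll -0.0000 F [ 0.1  0.1 -1.6] Tq [-0.13  0.05  0.04] gap 0.164 qd 0.002
```

```bash
python3 -c "
from st import *
robot.hand_in();o=robot.get_obs();print(o['time'],o['wrist_force'],o['finger_gap'])"
```

```text
the job is handed in; nothing more can be done
the job is handed in; nothing more can be done
```

The spindle is through the blue and then the grey bearing, still gripped and at rest, with its tip about 20 mm out of the far side. I handed the job in at about 11.5 s of the 51 s.

**Which spindle:** I took the orange-grip spindle from the tray. It measured about 198 mm. The orange one on the bench measured about 250 mm, and the yellow and purple ones were not wanted.

**Last checks:**
- **Tip position:** about 134 mm along the bore from the entry mouth, so about 20 mm out of the grey bearing. It is about 0.4 mm off the axis.
- **Alignment:** tilt is below 0.002 rad.
- **Grip:** its centre is about 40 mm before the blue mouth, and the fingers are still closed on it (gap reading 0.164).
- **Rest and force:** joint speeds are near zero. The wrist force stayed under about 3 N in every reading during insertion, including the final one.

**What I could not confirm:**
- **Tip not seen:** it is hidden behind the grey block from all three cameras. The 20 mm comes from the arm pose and agrees with the position of the grip's back end in the wrist image.
- **Last automatic measurements:** the direct check for the tip beyond the exit found no visible points. The orange detection of the grip's front edge was spoiled by the brass ring, so I did not use it.
- **Height estimate:** the scene and side cameras put the spindle about 1 mm lower than the wrist-based estimate. I corrected for half of that.

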